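# Set the wax-fume extractor to speed five and start it

## Task

Before waxing, set the fume extractor's rotary selector to speed five by pushing its upright bar round clockwise with the outside of the fingertips, counting the clicks: the stop at the big mark is off, each click is one speed, so the bar ends at the fifth small mark. Only once it rests there, push the round start button fully down with a fingertip and let it come up again. Nothing is to be pinched or lifted and the push on the selector stays light; leave the wax block, file, bevel guide and thermometer where they lie.

Things in the scene. Friction and masses are not known exactly. Their poses are not given: they have to be found in the camera images.
- console: grey control console fixed on the bench, 220 x 340 x 70 mm (its x, y, z), flat top at 70 mm above the bench; origin at the centre of its underside, x away from the robot, y to the left, z up at yaw 0 (the whole console is turned by up to 0.35 rad)
- selector_axis (a point): point on the console top on the selector's vertical axis, 65 mm to the console's +y of its centre. The selector is a black disc 100 mm across, 12 mm high. Printed black bars on the console, from 61 mm radius outwards, mark its seven places: off 24 x 10 mm, the others 13 x 4 mm
- selector (a joint): selector angle in rad, growing clockwise seen from above: 0 = off (a stop), a detent every 0.698 rad (40 deg), speeds 1 to 6 at 0.698 to 4.189 (other stop); speed five = 3.491. Starts at rest in off, 1, 2 or 3. About 0.1 N m (2.5 N at 40 mm radius) carries it over the crest half-way between detents; past it, it snaps on by itself, away from the finger, and stays
- selector_bar (a point): mid-height of the selector's one upright steel bar (the pointer), 40 mm from the axis. The bar is 12 mm thick, radial, from 8 to 54 mm from the axis and 12 to 42 mm above the console top. In the console frame it points at 120 deg minus the joint value (from +x towards +y): off is back left towards the robot, speed 3 straight away
- start_top (a point): centre of the top face of the start button, a round steel push button 36 mm across on the console's top, 170 mm to the right of the selector, pressed straight down
- start (a joint): start button travel in m: 0 up, 0.006 fully down (5 N, spring return)
- wax_block: blue wax block 45 x 80 x 26 mm lying on the console top beyond the button; origin at the centre of its underside; leave alone
- edge_file: flat steel file 200 x 20 x 5 mm (long along its x) lying on the bench left of the console; origin under its centre; leave alone
- bevel_guide: green plastic L-shaped guide 75 x 35 x 38 mm lying on the bench right of the console; origin under its centre; leave alone
- thermometer: chrome dial thermometer lying on the bench right of the console: round head 40 mm across, 12 mm thick, with a 110 mm stem along its x; origin under the head; leave alone

How it is judged:
On the way, in this order (a step that is already met when the one before it is completed fails the run):
1. the selector rests at speed five (value of joint selector between 3.34 and 3.64 rad), for 0.4 s.
2. the start button is pushed fully down (value of joint start above 0.0045 m), for 0.05 s.
At the end, for the whole second after the job is handed in: The selector rests within 0.15 rad of speed five (3.491 rad), the start button is up again (less than 1.5 mm down), and the wax block, file, bevel guide and thermometer lie within 12 mm of where they were (all of step 1 and velocity of joint selector between -0.05 and 0.05 rad/s and value of joint start below 0.0015 m and distance of each of wax_block, edge_file, bevel_guide, thermometer from where it was at the start of the episode below 0.012 m); the robot touches nothing.
It fails at once if the start button is pressed while the selector is not at speed five (value of joint start above 0.003 m and (value of joint selector below 3.29 rad or value of joint selector above 3.69 rad)).
It fails at once if the selector is pinched or forced: more than 25 N on it (contact force between the fingers and selector above 25 N).
It fails at once if a bystander is knocked away or lifted (distance of any of wax_block, edge_file, bevel_guide, thermometer from where it was at the start of the episode above 0.02 m).
It also fails if it takes over 72 s, if anything falls off the work surface, if the arm or the gripper's body presses on something with over 40 N, if the wrist force passes 120 N, or if a joint passes its speed limit or range.

## Robot

A 6-joint arm with a two-finger parallel gripper is mounted at the origin on the work surface. World frame = base frame: x ahead of the robot, y to its left, z up, the work surface at z = 0. Lengths are in m, angles in rad, forces in N, time in s.
With the tool pointing down it reaches from about 0.225 to 0.875 m from the base axis. Payload 3.4 kg.
Tool frame: the origin (TCP) lies at the very end of the fingers, on their centre line; the grasp point (between the pads) lies 19 mm behind it; z points along the fingers, y is the line along which they close (so a half turn about z gives the same grasp; the last joint's range is limited). The gripper opens to 85 mm and grips with 20 to 120 N. Pads are 22 mm wide; open, the fingers measure 114 mm over their backs; the gripper's body (76 mm by 85 mm) begins 54 mm behind the grasp point. The pads swing forward as they close: fully open they stand 13 mm farther back than shut.
Start: joints at [-1.329, 0.276, 1.505, -0, 1.361, -0.121], TCP at [0.204, -0.538, 0.231] pointing down, gripper open.
Joint ranges: [-2.89, 2.89], [-0.75, 2.08], [0.22, 2.7], [-1.18, 4.32], [0.11, 2.71], [-2.7, 2.7]. Speed limits (rad/s): [2.57, 2.57, 3.14, 3.14, 3.14, 3.14].

## Interface

Orientations are given as a unit quaternion [w, x, y, z].
In Python, from rig import readout, vision, manip gives the robot as it stands.
- The arm moves only by the shell command python3 -m handwheel 'ROWS' [FORCE]. ROWS is JSON, a list of rows, each a list of 3 entries, a list of its own where there are three numbers: the shift along the tool's x, y, z in mm, then the turn, a rotation vector about the tool's x, y, z in units of 6 degrees (1.0 is 6 degrees), then the closure, from -1 (fully open) to 1 (shut), so that 0 is half open. A call has 1 to 20 rows; each row shifts and turns the commanded pose from where the row before left it, along the tool's axes as they then stand; what a row does not reach is not made up. A row lasts 1/8 s, in which the tool goes at most 62.5 mm and 10.7 degrees, less where a joint would pass 70% of its speed; a pose out of reach is approached as far as the arm can. A call is refused whole if a number of a shift passes 62.5 or a number of a turn 1, either way. A call with a gripper value outside its range is refused whole. The fingers move at their own pace and stop on an object; FORCE is the grip in N (left out, the last holds). Time passes only in rows, so rows that do not move let the fingers close. It gives the time, the measured TCP pose, the force, the opening and the grip force at its end, in the units of the state.
- readout.get_state(): the state, without advancing time (a new reading comes with each control period).
- vision.get_image(name): name is "scene" or "top"; returns the picture (400x640x3 uint8, blue, green, red); there is no depth.
- vision.camera_params(name): a dict with "intrinsics" (3x3 intrinsics, pixels), "dist" ([k1, k2, p1, p2, k3] as OpenCV has them; the pictures are not rectified), "rvec" (rotation vector, rad) and "tvec" (3), from world to camera coordinates, as OpenCV has them. Camera axes: x right, y down, z forward; pixel columns grow to the right and rows downward; lengths in m; the calibration is good to about 2 mm. A picture is of the moment at which its call begins. camera_params takes no time and is no camera call.
- manip.sign_off(): hands the job in; it is judged then, once.
The state is a dict: "clock": time; "qpos": joint angles; "qd": joint speeds; "effort": joint torques, N m; "position": TCP position; "ee_rot": TCP orientation; "contact_force": force on the tool from outside, world axes, zero at the start; "moment": the same for the moment, N m; "width": finger opening in m; "gripper_force": force on a finger pad.
Only numpy, scipy, OpenCV 4.12 (cv2) and the standard library are available. Lean on these libraries where they do the work, as an engineer would, in place of code of your own. Each camera call takes 0.05 s, during which the arm holds its last target. There are 200 camera calls.

## Working session

There is one attempt and no reset: what is moved stays moved. The work goes in short steps, Python scripts to look and compute and a shell command to move; the robot and the scene stay as the last step left them, time stands still between calls to the robot, and variables do not carry over. Pictures are saved under pics/ and viewed, at most 10 in all, crops included, and the job is handed in when it is done.

```bash
mkdir -p pics
python3 - <<'E'
from rig import readout, vision
import cv2
for n in("top","scene"):
    im=vision.get_image(n); cv2.imwrite(f"pics/{n}0.png",im)
s=readout.get_state(); print({k:s[k] for k in("clock","position","ee_rot","width","contact_force")})
E
```

```text
{'clock': 0.1, 'position': array([ 0.20395758, -0.53710785,  0.23051366]), 'ee_rot': array([-8.34495317e-04,  9.83591551e-01,  1.80407768e-01, -4.30410841e-05]), 'width': 0.08545251315409526, 'contact_force': array([ 0.53529226, -0.52888582, -0.19702835])}
```

View pics/top0.png

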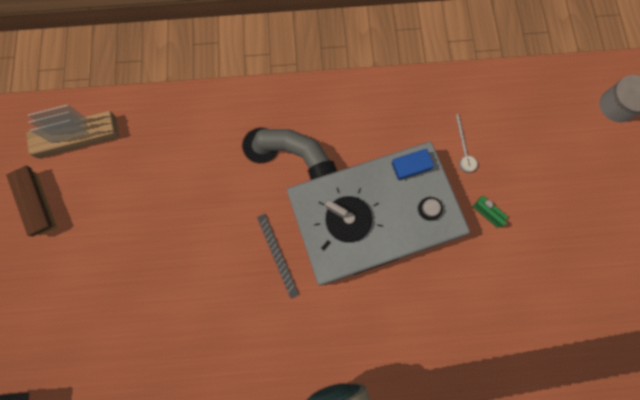

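View pics/scene0.png

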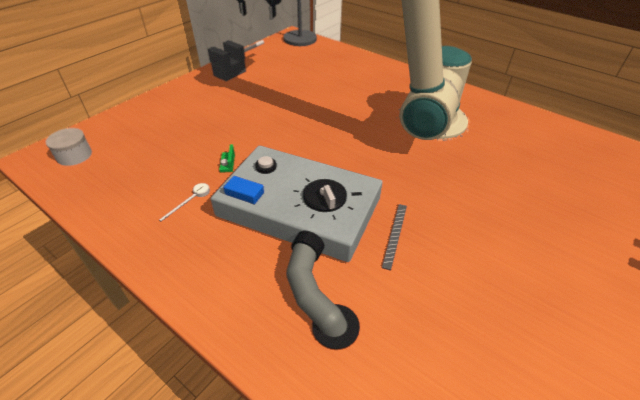

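The top view shows the console centred near (379,213). The selector disc is at (349,219), with its bar pointing to about (330,205). The off mark is at (326,245) and the button at (431,208). The extractor hose enters at (320,168), and the file, thermometer and guide are clear of the console.

```bash
cat > h.py <<'E'
import numpy as np, cv2
from rig import readout, vision
def ray(n,uv):
    c=vision.camera_params(n);R=cv2.Rodrigues(np.array(c["rvec"],float))[0];t=np.array(c["tvec"],float).ravel()
    p=cv2.undistortPoints(np.array(uv,float).reshape(-1,1,2),np.array(c["intrinsics"],float),np.array(c["dist"],float)).reshape(-1,2)
    return -R.T@t, np.c_[p,np.ones(len(p))]@R
def plane(n,uv,z):
    o,d=ray(n,uv); return o+d*((z-o[2])/d[:,2])[:,None]
def blobs(mask,lo,hi):
    n,l,s,c=cv2.connectedComponentsWithStats(mask.astype(np.uint8))
    return [(s[i],c[i],l==i) for i in range(1,n) if lo<=s[i][4]<=hi]
E
python3 - <<'E'
from h import *
o,_=ray("top",[[320,200]]);print("cam",o)
im=cv2.imread("pics/top0.png");hsv=cv2.cvtColor(im,cv2.COLOR_BGR2HSV)
roi=np.zeros(im.shape[:2],bool);roi[140:290,285:472]=1
dark=roi&(hsv[...,2]<70)
for s,c,_ in blobs(dark,4,5000): print("dark",s,c.round(1),plane("top",[c],.07)[0].round(4))
lite=roi&(hsv[...,2]>150)&(hsv[...,1]<90)
for s,c,m in blobs(lite,15,2000): print("lite",s,c.round(1),plane("top",[c],.09)[0].round(4),cv2.minAreaRect(cv2.findNonZero(m.astype(np.uint8))))
g=roi&(hsv[...,1]<70); g=cv2.morphologyEx(g.astype(np.uint8),cv2.MORPH_CLOSE,np.ones((9,9)))
k=max(cv2.findContours(g,0,2)[0],key=cv2.contourArea);r=cv2.minAreaRect(k);print(r)
print(plane("top",cv2.boxPoints(r),.07).round(3))
v=np.hstack([cv2.resize(im[140:290,285:472],None,fx=4,fy=4,interpolation=2)]);cv2.imwrite("pics/c1.png",v)
E
```

```text
cam [0.39708815 0.04804665 0.88359751]
dark [309 141  28  38 401] [322.  166.4] [0.6761 0.0347 0.07  ]
dark [ 326  196   47   46 1449] [350.2 219.9] [ 0.5527 -0.0158  0.07  ]
dark [418 197  26  23 185] [429.2 210.7] [ 0.5597 -0.185   0.07  ]
dark [322 241   8   9  34] [325.5 245. ] [0.5035 0.0405 0.07  ]
dark [393 259   4   2   4] [394.5 259.5] [ 0.4625 -0.0996  0.07  ]
dark [382 261  10   4  10] [386.5 262.5] [ 0.4576 -0.0824  0.07  ]
dark [370 265  11   4  11] [375.  266.4] [ 0.4515 -0.0579  0.07  ]
dark [355 270  11   4  13] [359.8 271.6] [ 0.4433 -0.0256  0.07  ]
lite [461 140  11  31 170] [466.1 160.2] [ 0.6592 -0.2727  0.09  ] ((466.0, 155.0), (30.0, 10.0), 90.0)
lite [425 201  13  13 131] [431.2 207.1] [ 0.563  -0.1844  0.09  ] ((431.0, 207.0), (12.0, 12.0), 90.0)
lite [327 203  17  11  50] [335.  207.5] [0.5776 0.015  0.09  ] ((335.28302001953125, 207.49058532714844), (18.842945098876953, 2.719599962234497), 29.05460548400879)
lite [346 218   7   4  21] [349.  219.5] [ 0.55   -0.0119  0.09  ] ((349.0, 219.5), (3.0, 6.0), 90.0)
((370.8999938964844, 189.70001220703125), (148.62704467773438, 160.64370727539062), 71.56505584716797)
[[ 0.735  0.143  0.07 ]
 [ 0.831 -0.209  0.07 ]
 [ 0.502 -0.265  0.07 ]
 [ 0.422  0.062  0.07 ]]
```

View pics/c1.png

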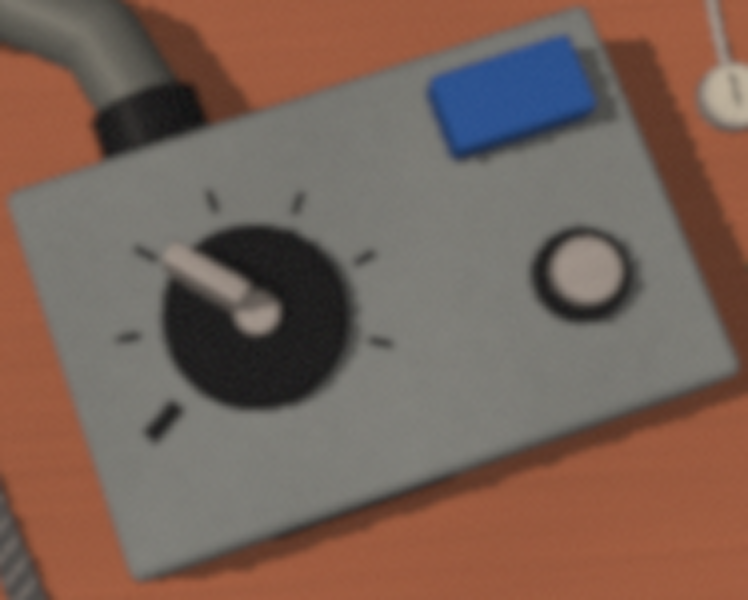

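The bar starts at the second small mark, which is speed 2, so three clicks clockwise are needed to reach crop (365,257). In the crop, the disc centre is at (257,317), the button at (587,271), and the console's far corners are at (10,195) and (583,8).

Run:
```python
from h import *
f=lambda l:np.array(l)/4+[284.6,139.6]
C=plane("top",f([(10,195),(583,8),(740,370),(138,578)]),.07)
c=C.mean(0);print("corners",C.round(3).tolist(),"c",c.round(4),"sides",[round(np.linalg.norm(C[i]-C[(i+1)%4]),3) for i in range(4)])
a=np.arctan2(*(C[0]-C[1])[1::-1])-np.pi/2;b=np.arctan2(*(C[3]-C[2])[1::-1])-np.pi/2;print("yaw",a,b)
d=plane("top",f([(257,317)]),.082)[0];bt=plane("top",f([(587,271)]),.085)[0]
print("disc",d,"btn",bt,"dist",np.linalg.norm((d-bt)[:2]),"yaw",np.arctan2(*(d-bt)[1::-1])-np.pi/2)
M=plane("top",f([(164,421),(128,337),(145,252),(212,200),(298,203),(365,257),(381,342)]),.07)
A=np.degrees(np.arctan2(*(M-d)[:,1::-1].T));print("mark yaw",(A-(120-40*np.arange(7))).round(1),"r",np.linalg.norm((M-d)[:,:2],axis=1).round(4))
y=(a+b)/2;ax=c[:2]+.065*np.array([-np.sin(y),np.cos(y)]);print("axis from console",ax)
# button height: two-view triangulation
im=cv2.imread("pics/scene0.png");hsv=cv2.cvtColor(im,cv2.COLOR_BGR2HSV)
m=np.zeros(im.shape[:2],bool);m[150:175,250:280]=1
for s,cc,_ in blobs(m&(hsv[...,2]>150)&(hsv[...,1]<90),20,500):
    o1,d1=ray("top",f([(587,271)]));o2,d2=ray("scene",[cc])
    t=np.linalg.lstsq(np.c_[d1[0],-d2[0]],o2-o1,rcond=None)[0];print("btn3d",s,cc,o1+t[0]*d1[0],o2+t[1]*d2[0])
```

```text
corners [[0.632, 0.114, 0.07], [0.715, -0.209, 0.07], [0.507, -0.263, 0.07], [0.424, 0.06, 0.07]] c [ 0.5698 -0.0747  0.07  ] sides [np.float64(0.333), np.float64(0.215), np.float64(0.334), np.float64(0.215)]
yaw 0.2508760913398178 0.25115289160368426
disc [ 0.55289903 -0.01225158  0.082     ] btn [ 0.56341292 -0.18622396  0.085     ] dist 0.17428978986495808 yaw 0.06036083264764103
mark yaw [13.1 12.6 12.8 14.4 15.6 16.4 16.1] r [0.0718 0.0681 0.0698 0.0704 0.0691 0.0685 0.0669]
axis from console [ 0.55363827 -0.01173716]
```

```bash
python3 -m handwheel '[[[37.6,-29.9,0],[0,0,0],1],[[37.6,-29.9,0],[0,0,0],1],[[37.6,-29.9,0],[0,0,0],1],[[37.6,-29.9,0],[0,0,0],1],[[37.6,-29.9,0],[0,0,0],1],[[37.6,-29.9,0],[0,0,0],1],[[37.6,-29.9,0],[0,0,0],1],[[37.6,-29.9,0],[0,0,0],1],[[37.6,-29.9,0],[0,0,0],1],[[37.6,-29.9,0],[0,0,0],1],[[37.6,-29.9,0],[0,0,0],1],[[37.6,-29.9,0],[0,0,0],1],[[37.6,-29.9,0],[0,0,0],1],[[37.6,-29.9,0],[0,0,0],1]]'
python3 -m handwheel '[[[0,0,10],[0,0,-0.94],1],[[0,0,10],[0,0,-0.94],1],[[0,0,10],[0,0,-0.94],1],[[0,0,10],[0,0,-0.94],1],[[0,0,10],[0,0,-0.94],1],[[0,0,10],[0,0,-0.94],1],[[0,0,0],[0,0,0],1],[[0,0,0],[0,0,0],1]]'
```

```text
clock: 1.85
position: [0.548, 0.0421, 0.2309]
ee_rot: [0.0, 0.984, 0.181, -0.0]
contact_force: [0.5, -0.7, 1.0]
width: 0.0001
gripper_force: 0.0
clock: 2.85
position: [0.5478, 0.0406, 0.1714]
ee_rot: [0.0, 0.889, 0.458, 0.0]
contact_force: [-0.3, 0.2, 0.1]
width: -0.0002
gripper_force: 0.0
```

```bash
python3 -m handwheel '[[[0,0,16],[0,0,0],1],[[0,0,16],[0,0,0],1],[[0,0,16],[0,0,0],1],[[0,0,15],[0,0,0],1],[[0,0,15],[0,0,0],1],[[0,0,0],[0,0,0],1],[[0,0,0],[0,0,0],1]]'
python3 - <<'E'
from h import *
a=vision.get_image("top")[130:280,270:460];b=vision.get_image("scene")[130:280,230:420]
cv2.imwrite("pics/c2.png",cv2.resize(np.vstack([a,b]),None,fx=2,fy=2,interpolation=2))
E
```

```text
clock: 3.72
position: [0.5481, 0.0405, 0.0935]
ee_rot: [0.0, 0.888, 0.459, 0.0]
contact_force: [-0.2, -0.6, -0.7]
width: -0.0002
gripper_force: 0.0
```

View pics/c2.png

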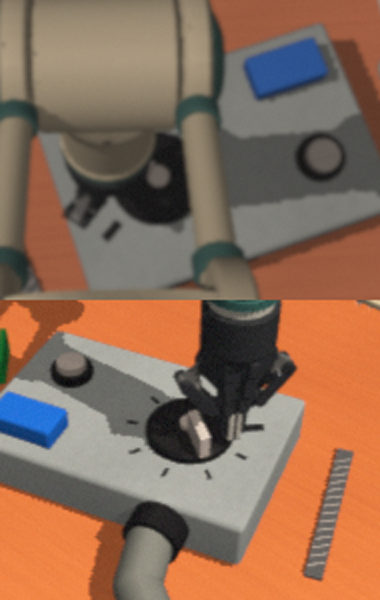

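The closed fingers stand just behind the bar: in the lower crop the fingertips are at (235,430) and the bar at (200,435), with a small gap between them. That is the correct side for pushing clockwise.

```bash
python3 -m handwheel '[[[0,3,0],[0,0,0],1],[[0,3,0],[0,0,0],1],[[0,3,0],[0,0,0],1],[[0,2,0],[0,0,0],1],[[0,2,0],[0,0,0],1],[[0,0,0],[0,0,0],1]]'
python3 -m handwheel '[[[1.1,2.1,0],[0,0,0.5],1],[[1.1,2.1,0],[0,0,0.5],1],[[1.1,2.1,0],[0,0,0.5],1],[[1.1,2.1,0],[0,0,0.5],1]]'
python3 -m handwheel '[[[1.1,2.1,0],[0,0,0.5],1],[[1.1,2.1,0],[0,0,0.5],1],[[1.1,2.1,0],[0,0,0.5],1],[[1.1,2.1,0],[0,0,0.5],1]]'
python3 - <<'E'
from h import *
b=vision.get_image("scene")[130:280,230:420]
cv2.imwrite("pics/c3.png",cv2.resize(b,None,fx=3,fy=3,interpolation=2))
E
```

```text
clock: 4.58
position: [0.5584, 0.033, 0.0932]
ee_rot: [0.0, 0.889, 0.459, -0.0]
contact_force: [0.3, -0.2, -0.2]
width: -0.0001
gripper_force: 0.0
clock: 5.08
position: [0.5665, 0.0316, 0.0931]
ee_rot: [-0.001, 0.932, 0.363, -0.001]
contact_force: [-2.1, 2.0, 1.2]
width: -0.0
gripper_force: 1.2
clock: 5.58
position: [0.5757, 0.0274, 0.0932]
ee_rot: [-0.0, 0.965, 0.263, -0.0]
contact_force: [-0.4, -0.4, 0.3]
width: 0.0002
gripper_force: 0.0
```

View pics/c3.png

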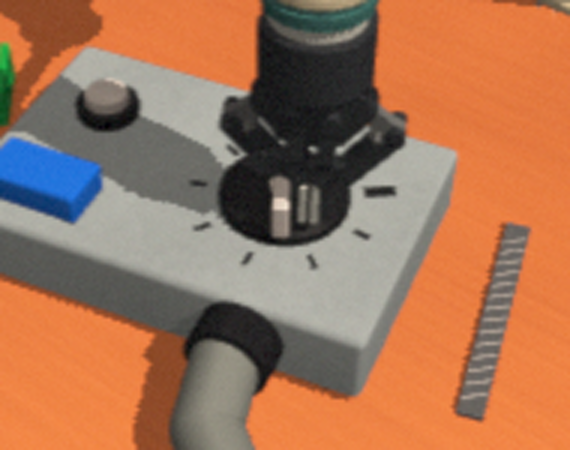

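The bar is being pushed and stands between marks 2 and 3, near the crest. The fingers are directly behind it at (308,205).

```bash
python3 -m handwheel '[[[1.1,2.1,0],[0,0,0.5],1],[[0,0,0],[0,0,0],1]]' | grep -E "posi|rot|force"
python3 - <<'E'
from h import *
b=vision.get_image("scene")[130:280,230:420]
cv2.imwrite("pics/c4.png",cv2.resize(b,None,fx=3,fy=3,interpolation=2))
E
```

```text
position: [0.5782, 0.0259, 0.0933]
ee_rot: [0.0, 0.971, 0.239, 0.0]
contact_force: [0.3, -1.1, 1.4]
gripper_force: 0.0
```

View pics/c4.png

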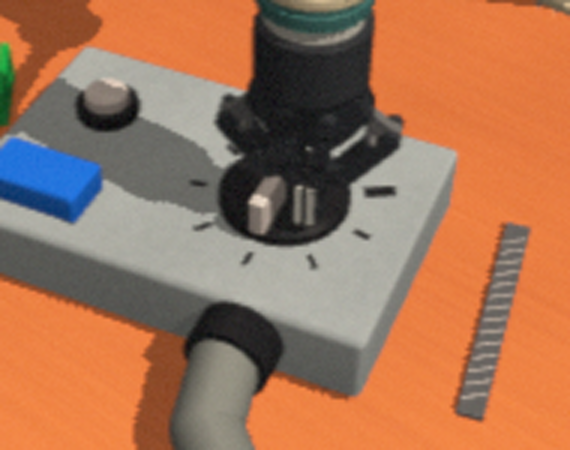

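It snapped to mark 3 at a tool yaw of about 28°, leaving the finger behind. The next crests should come at about -11° and -51°.

```bash
python3 -m handwheel '[[[1.1,2.1,0],[0,0,0.5],1],[[1.1,2.1,0],[0,0,0.5],1],[[1.1,2.1,0],[0,0,0.5],1],[[1.1,2.1,0],[0,0,0.5],1],[[1.1,2.1,0],[0,0,0.5],1],[[1.1,2.1,0],[0,0,0.5],1],[[1.1,2.1,0],[0,0,0.5],1],[[1.1,2.1,0],[0,0,0.5],1],[[1.1,2.1,0],[0,0,0.5],1],[[1.1,2.1,0],[0,0,0.5],1],[[1.1,2.1,0],[0,0,0.5],1],[[1.1,2.1,0],[0,0,0.5],1],[[1.1,2.1,0],[0,0,0.5],1],[[1.1,2.1,0],[0,0,0.5],1],[[0,0,0],[0,0,0],1],[[0,0,0],[0,0,0],1]]'
python3 - <<'E'
from h import *
b=vision.get_image("scene")[130:280,230:420]
cv2.imwrite("pics/c5.png",cv2.resize(b,None,fx=3,fy=3,interpolation=2))
s=readout.get_state();p=s["position"]-[.553,-.012,0];y=2*np.arctan2(s["ee_rot"][2],s["ee_rot"][1])
print("yaw",np.degrees(y),"radial",p[0]*np.cos(y)+p[1]*np.sin(y),"tang",p[0]*np.sin(y)-p[1]*np.cos(y),s["qpos"])
E
```

```text
clock: 7.92
position: [0.597, -0.0003, 0.0933]
ee_rot: [0.0, 0.992, -0.125, -0.0]
contact_force: [0.1, -0.2, 0.0]
width: 0.0
gripper_force: 0.0
yaw -14.319778702641512 radial 0.03978133070310589 tang -0.02219557463032524 [-1.17047066e-01  4.13426029e-01  1.65961357e+00 -2.89839479e-05
  1.06858737e+00  1.70369050e+00]
```

View pics/c5.png

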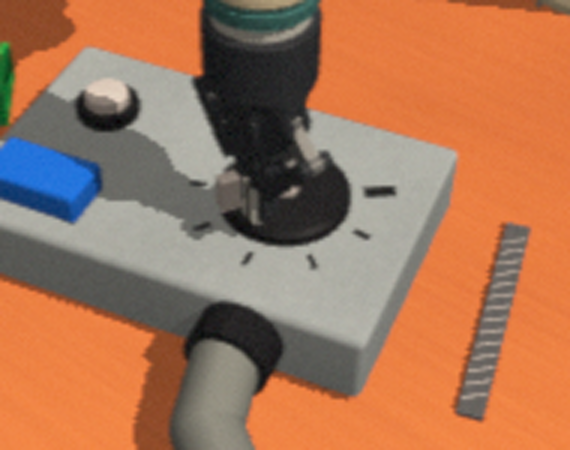

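The bar has snapped on to mark 4 at (203,226) with zero contact force, and the arc geometry still matches. Next is the last click.

```bash
python3 -m handwheel '[[[1.1,2.1,0],[0,0,0.5],1],[[1.1,2.1,0],[0,0,0.5],1],[[1.1,2.1,0],[0,0,0.5],1],[[1.1,2.1,0],[0,0,0.5],1],[[1.1,2.1,0],[0,0,0.5],1],[[1.1,2.1,0],[0,0,0.5],1],[[1.1,2.1,0],[0,0,0.5],1],[[1.1,2.1,0],[0,0,0.5],1],[[1.1,2.1,0],[0,0,0.5],1],[[1.1,2.1,0],[0,0,0.5],1],[[1.1,2.1,0],[0,0,0.5],1],[[1.1,2.1,0],[0,0,0.5],1],[[1.1,2.1,0],[0,0,0.5],1],[[0.6,1.1,0],[0,0,0.25],1],[[0,0,0],[0,0,0],1],[[0,0,0],[0,0,0],1]]'
python3 - <<'E'
from h import *
b=vision.get_image("scene")[130:280,230:420]
cv2.imwrite("pics/c6.png",cv2.resize(b,None,fx=3,fy=3,interpolation=2))
E
```

```text
clock: 9.98
position: [0.5941, -0.0316, 0.0933]
ee_rot: [-0.0, 0.888, -0.461, 0.0]
contact_force: [0.3, 0.3, 0.8]
width: 0.0002
gripper_force: 0.0
```

View pics/c6.png

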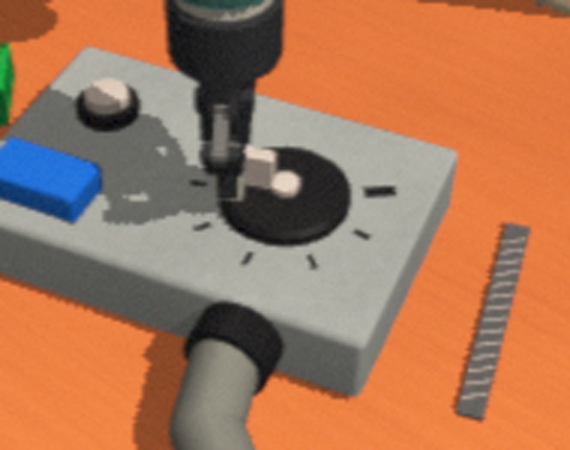

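The bar now points up-left behind the fingers, next to mark 5 at (199,183), with no contact force. I'll back off, raise, move over the button, and check the selector before pressing.

```bash
python3 -m handwheel '[[[0,-5,0],[0,0,0],1],[[0,0,-20],[0,0,0],1],[[0,0,-20],[0,0,0],1],[[0,0,-20],[0,0,0],1],[[21.6,23.8,0],[0,0,0],1],[[21.6,23.8,0],[0,0,0],1],[[21.6,23.8,0],[0,0,0],1],[[21.6,23.8,0],[0,0,0],1],[[21.6,23.8,0],[0,0,0],1],[[0,0,0],[0,0,0],1],[[0,0,0],[0,0,0],1]]'
python3 - <<'E'
from h import *
a=vision.get_image("top")[130:280,270:460];b=vision.get_image("scene")[130:280,230:420]
cv2.imwrite("pics/c7.png",cv2.resize(np.vstack([a,b]),None,fx=2,fy=2,interpolation=2))
E
```

```text
clock: 11.4
position: [0.5632, -0.1851, 0.1532]
ee_rot: [-0.0, 0.887, -0.461, -0.0]
contact_force: [1.5, 0.4, 0.6]
width: -0.0
gripper_force: 0.0
```

View pics/c7.png

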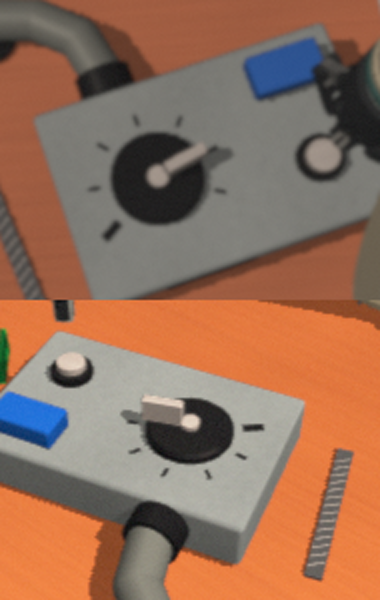

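In the top crop the bar runs from (158,177) to (205,150). That is one mark past mark 4 at (180,121) and one short of mark 6 at (220,190), so the selector is at speed five. The fingertip is above the button, so I'll lower it slowly.

```bash
python3 -m handwheel '[[[0,0,15],[0,0,0],1],[[0,0,15],[0,0,0],1],[[0,0,12],[0,0,0],1],[[0,0,8],[0,0,0],1],[[0,0,4],[0,0,0],1],[[0,0,0],[0,0,0],1]]' | grep -E "posi|contact"
for i in 1 2; do python3 -m handwheel '[[[0,0,2],[0,0,0],1],[[0,0,0],[0,0,0],1]]' | grep -E "posi|contact"; done
```

```text
position: [0.563, -0.1857, 0.0991]
contact_force: [-0.8, -0.6, 0.9]
position: [0.5631, -0.1858, 0.0975]
contact_force: [0.1, 0.0, 0.0]
position: [0.5629, -0.1856, 0.0953]
contact_force: [0.0, -0.1, -0.7]
```

```bash
for i in 1 2 3 4; do python3 -m handwheel '[[[0,0,2],[0,0,0],1],[[0,0,0],[0,0,0],1]]' | grep -E "posi|contact"; done
```

```text
position: [0.5629, -0.1856, 0.0931]
contact_force: [1.3, -0.5, 0.4]
position: [0.5632, -0.1857, 0.0914]
contact_force: [0.1, 0.1, 1.8]
position: [0.5632, -0.1857, 0.0894]
contact_force: [0.5, 0.6, 2.5]
position: [0.5632, -0.1857, 0.0874]
contact_force: [-0.2, -0.2, 4.2]
```

Contact came at about z = 0.092 and the force is rising at the spring's rate. I'll finish the press.

```bash
for i in 1 2; do python3 -m handwheel '[[[0,0,1.5],[0,0,0],1],[[0,0,0],[0,0,0],1],[[0,0,0],[0,0,0],1]]' | grep -E "posi|contact"; done
```

```text
position: [0.5632, -0.1857, 0.0861]
contact_force: [-1.2, 0.3, 5.2]
position: [0.5632, -0.1857, 0.0859]
contact_force: [-2.5, 1.6, 11.8]
```

The force jumped to 11.8 N and travel stopped at z = 0.086, so the button is bottomed. Releasing now.

```bash
python3 -m handwheel '[[[0,0,-4],[0,0,0],1],[[0,0,-10],[0,0,0],1],[[0,0,-20],[0,0,0],1],[[0,0,-30],[0,0,0],1],[[0,0,-30],[0,0,0],1],[[0,0,0],[0,0,0],1],[[0,0,0],[0,0,0],1],[[0,0,0],[0,0,0],1],[[0,0,0],[0,0,0],1]]' | grep -E "clock|posi|contact"
python3 - <<'E'
from h import *
a=vision.get_image("top")[130:280,270:460];b=vision.get_image("scene")[130:280,230:420]
cv2.imwrite("pics/c8.png",cv2.resize(np.vstack([a,b]),None,fx=2,fy=2,interpolation=2))
E
```

```text
clock: 15.62
position: [0.5624, -0.1854, 0.1772]
contact_force: [-0.5, 0.4, -0.3]
```

View pics/c8.png

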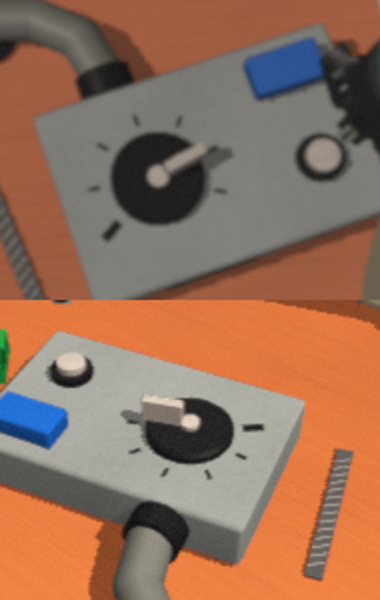

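The bar is still at mark five, ending at (205,150). The button is up at (322,157), the wax block and file have not moved, and the robot is clear of everything.

```bash
python3 -c "
from rig import manip; print(manip.sign_off())"
```

```text
the job is handed in; nothing more can be done
None
```

The selector was pushed three clicks from speed 2 and rests at speed five; the start button was then pressed fully down and came up again, nothing else was touched, and the job is handed in (no verdict was returned).

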